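# Shake the nuts out of the dial-lid canister

## Task

Turn the dial on the lid of the upright tilting canister until its largest hole lines up with the pouring lip, and only then swing the canister over by its wooden crank handle, rocking it if need be, until all four big nuts have dropped into the tray underneath. Then swing the canister fully back upright, with the dial still on the largest hole, let go, and leave the mug and the horseshoes beside the stand where they are.

Things in the scene. Friction and masses are not known exactly. Their poses are not given: they have to be found in the camera images.
- stand: Fixed bench stand: dark steel base plate 200 (x) x 150 (y) x 6 mm, two grey posts up to 178 mm high at x = -70 and +70 mm. Origin: centre of the plate's underside on the worktop, z up. Between the posts the canister hangs on a pivot along the stand's x axis through (0, 0, 155 mm). Crank on the -x side (toward the robot); pours toward +y. Yaw within 0.4 rad.
- tray: Open aluminium catch tray fixed to the stand under the canister, 122 (x) x 240 (y) x 45 mm high, wall 3 mm; origin at the centre of its underside, axes as the stand's.
- canister (a joint): Tilt (rad) of the round aluminium canister, 114 mm across (lid 125), 104 mm high, flat lid: 0 = upright, at a stop; grows as its top swings toward the stand's +y (pour side); stop at 2.5. At 2.4 the lid faces steeply down and loose pieces slide to the lip side. Stiff hinge (0.3 N m, about 3 N at the crank grip), stays where it is left.
- crank_grip (a point): Middle of the wooden crank handle, on its axis: a round bar 18 mm across, 78 mm long, parallel to stand x, fixed to the canister. At tilt q it is, in the stand, at x = -135, y = 100 sin(q - 1.2), z = 155 + 100 cos(q - 1.2) mm, so it starts low on the -y side, goes over the top. Pinched across (along stand y) by a downward tool, it turns in the fingers as they follow this circle.
- dial (a joint): Turn (rad) of the steel dial on the canister's lid, counter-clockwise seen from above positive, range -1.8 to 1.8, no stop at 0. 0 = largest hole exactly in line with the pouring lip, over the lid's only opening. It starts between 1.1 and 1.6, so must be turned clockwise. Stays where it is left (friction 0.08 N m).
- dial_grip (a point): On the dial's axis, 7 mm below the top of its black grip bar; 237 mm above the worktop when upright. Bar 12 mm wide, 62 long, 30 high on the 123 mm disc, whose top face is 214 mm above the worktop. From the axis the bar reaches 12 mm toward the largest hole and 50 mm the other way; with the dial at 0 it lies along stand y, long end to -y. Site y points to the largest hole.
- large_hole (a point): Middle, at the top face of the dial, of its largest hole: a fan-shaped window 40 mm wide (16 to 56 mm from the axis) and 80 degrees long; this point is 36 mm from the dial's axis. The dial's other holes are round, 20 mm and 12 mm across, too small for the nuts.
- pour_lip (a point): Outer end of the pouring lip, a flat tab 24 mm wide sticking out of the canister's rim on the pour side, 79 mm from the canister's axis; the lid's only opening (same shape as the largest hole) lies beneath the dial, in line with it.
- nut_1: One of four dark steel hex nuts, 24 mm across flats, 14 mm thick, 40 g, lightly oiled (friction about 0.3), lying in the canister at the start; origin at the centre of one flat face.
- nut_2: One of four dark steel hex nuts, 24 mm across flats, 14 mm thick, 40 g, lightly oiled (friction about 0.3), lying in the canister at the start; origin at the centre of one flat face.
- nut_3: One of four dark steel hex nuts, 24 mm across flats, 14 mm thick, 40 g, lightly oiled (friction about 0.3), lying in the canister at the start; origin at the centre of one flat face.
- nut_4: One of four dark steel hex nuts, 24 mm across flats, 14 mm thick, 40 g, lightly oiled (friction about 0.3), lying in the canister at the start; origin at the centre of one flat face.
- mug: Bystander: white enamel mug, 82 x 109 x 81 mm high, at the stand's -y side; origin at its underside.
- horseshoe_12: Bystander: horseshoe 111 x 133 x 9 mm beyond the tray's +y end; origin at its underside.

How it is judged:
By the outcome, as a careful person would: the job done as asked, in the order asked, and still so for the second after the job is handed in, with the robot touching nothing.
It also fails if it takes over 64 s, if anything falls off the work surface, if the arm or the gripper's body presses on something with over 40 N, if the wrist force passes 120 N, or if a joint passes its speed limit or range.

## Robot

A 6-joint arm with a two-finger parallel gripper is mounted at the origin on a cart in front of the work surface, level with it; the furniture and walls round the work are solid. World frame = base frame: x ahead of the robot, y to its left, z up, the work surface at z = 0. Lengths are in m, angles in degrees, forces in N, time in s.
With the tool pointing down it reaches from about 0.375 to 0.9 m from the base axis. Payload 3.1 kg.
Tool frame: the origin (TCP) lies between the finger pads; the fingertips stand arm.tips_ahead ahead of it and the grasp point (between the pads) lies 11 mm behind it (arm.tips_ahead is the distance from the TCP to the fingertips, in m); z points along the fingers, y is the line along which they close (so a half turn about z gives the same grasp; the last joint's range is limited). The gripper opens to 85 mm and grips with 20 to 120 N. Pads are 22 mm wide; open, the fingers measure 114 mm over their backs; the gripper's body (76 mm by 85 mm) begins 54 mm behind the grasp point. The pads swing forward as they close: fully open they stand 13 mm farther back than shut.
Start: joints at [65.747, 30.224, 82.088, -0, 67.689, -10.227], TCP at [0.151, 0.606, 0.239] pointing down, gripper open.
Joint ranges: [-176.69, 176.69], [-43.24, 126.21], [12.49, 139.97], [-82, 262], [0, 151.66], [-163.58, 163.58]. Speed limits (degrees/s): [159.86, 159.86, 180, 180, 180, 180].

## Interface

Orientations are given as a 3x3 rotation matrix whose columns are the frame's x, y, z axes.
In Python, from bench import arm, optics gives the robot as it stands.
- The arm moves only by the shell command python3 -m pendant 'ROWS' [FORCE]. ROWS is JSON, a list of rows, each an object of numbers: "claw": the opening, from 0 (shut) to 1 (fully open); "dx", "dy", "dz": the shift along the world's x, y, z in cm; "spin": the turn about the world's z in degrees. In form: [{"claw": .., "dx": .., "dy": .., "dz": .., "spin": ..}, ...]. A call has 1 to 10 rows; each row is the pose to reach, as a shift and turn from the pose commanded when the call began; what a row does not reach only later rows make up. A row lasts 1/8 s, in which the tool goes at most 62.5 mm and 10.7 degrees, less where a joint would pass 70% of its speed; a pose out of reach is approached as far as the arm can. A call with a gripper value outside its range is refused whole. The fingers move at their own pace and stop on an object; FORCE is the grip in N (left out, the last holds). Time passes only in rows, so rows that repeat a pose let the fingers close. It gives the time, the measured TCP pose, the force, the opening and the grip force at its end, in the units of the state.
- arm.get_obs(): the state, without advancing time (a new reading comes with each control period).
- optics.read_camera(name): name is "scene" or "top"; returns a dict with "pixels" (480x640x3 uint8, blue, green, red), "mtx" (3x3 intrinsics, pixels), "k1" (the pictures are not rectified: a ray, as slopes to the right and down, at radius r is drawn at 1 + k1 r^2 times it, then the intrinsics apply), "pose" (4x4, takes a point from camera to world coordinates). Camera axes: x right, y down, z forward; pixel columns grow to the right and rows downward; lengths in m; the calibration is good to about 2 mm. A picture is of the moment at which its call begins. There is no depth.
- arm.finish_job(): hands the job in; it is judged then, once.
Trained networks look in the newest picture that a camera, given by its name, has taken for a name from the list of things; names that differ only in an ending like _2 or _b are one class to them, and where a whole thing is asked for, a point or a joint stands for the part that bears it (a point fixed in the world has none). Each returns a list of dicts, best first, with "p" (0 to 1); they miss things now and then, are a little off and sometimes report something else, mostly with a low value. They report only what shows in the picture. A call takes as long as a camera call.
- optics.recognise(camera, label): "at" ([x, y, z] in m, in the coordinates of the camera as it stood for that picture, good to about 4 mm: the middle of the surface that is visible of it).
- optics.trace(camera, label): "region" (480x640 bool, what is visible of it).
The state is a dict: "time_s": time; "q": joint angles; "dq": joint speeds; "joint_efforts": joint torques, N m; "tcp_pos": TCP position; "orientation": TCP orientation; "wrist_force": force on the tool from outside, world axes, zero at the start; "torque": the same for the moment, N m; "width": opening from 0.0 (shut) to 1.0 (fully open); "gripper_force": force on a finger pad.
Only numpy, scipy, OpenCV 4.12 (cv2) and the standard library are available. Lean on these libraries where they do the work, as an engineer would, in place of code of your own. Each camera call takes 0.05 s, during which the arm holds its last target. There are 200 camera calls.

## Working session

There is one attempt and no reset: what is moved stays moved. The work goes in short steps, Python scripts to look and compute and a shell command to move; the robot and the scene stay as the last step left them, time stands still between calls to the robot, and variables do not carry over. Pictures are saved under pics/ and viewed, at most 12 in all, crops included, and the job is handed in when it is done.

```bash
mkdir -p pics; cat > h.py <<'E'
import numpy as np, cv2
from bench import arm, optics
def cw(c,p):
    return (c["pose"]@np.r_[p,1])[:3]
def proj(c,P):
    q=np.linalg.inv(c["pose"])@np.r_[P,1]; s=q[:2]/q[2]; s=s*(1+c["k1"]*(s@s)); return c["mtx"][:2,:2]@s+c["mtx"][:2,2]
def pix(c,uv,z):
    d=np.linalg.solve(c["mtx"][:2,:2],np.array(uv,float)-c["mtx"][:2,2]); s=d.copy()
    for _ in range(20): s=d/(1+c["k1"]*(s@s))
    R=c["pose"][:3,:3]@np.r_[s,1]; o=c["pose"][:3,3]; return o+R*(z-o[2])/R[2]
E
python3 - <<'E'
from h import *
o=arm.get_obs(); print(arm.tips_ahead,o["tcp_pos"],np.round(o["orientation"],3).tolist(),o["width"])
for n in("top","scene"):
    c=optics.read_camera(n); cv2.imwrite(f"pics/{n}0.png",c["pixels"]); print(n,np.round(c["pose"],3).tolist())
    for l in("stand","tray","canister","crank_grip","dial_grip","large_hole","pour_lip","mug","horseshoe_12","nut_1"):
        try: print(l,[(round(d["p"],2),np.round(cw(c,d["at"]),3).tolist()) for d in optics.recognise(n,l)[:3]])
        except Exception as e: print(l,e)
E
```

```text
0.008 [0.15114365 0.60571402 0.23831919] [[-0.97, 0.242, -0.001], [0.242, 0.97, -0.002], [0.0, -0.002, -1.0]] 0.9968001141460926
top [[-0.027, -0.995, 0.101, 0.456], [-0.999, 0.031, 0.036, 0.286], [-0.039, -0.1, -0.994, 1.093], [0.0, 0.0, 0.0, 1.0]]
stand [(0.92, [0.571, 0.288, 0.158]), (0.72, [0.604, 0.28, 0.21])]
tray [(0.67, [0.571, 0.356, 0.006])]
canister [(0.72, [0.582, 0.273, 0.216])]
crank_grip [(0.62, [0.582, 0.276, 0.214])]
dial_grip [(0.67, [0.605, 0.278, 0.214])]
large_hole [(0.81, [0.607, 0.283, 0.212])]
pour_lip [(0.68, [0.587, 0.27, 0.213])]
mug [(0.57, [0.544, 0.11, 0.023])]
horseshoe_12 [(0.69, [0.54, 0.51, 0.007])]
nut_1 []
scene [[0.666, -0.47, 0.579, -0.156], [-0.746, -0.406, 0.529, -0.355], [-0.013, -0.784, -0.621, 0.914], [0.0, 0.0, 0.0, 1.0]]
stand [(0.89, [0.554, 0.262, 0.051])]
tray [(0.92, [0.59, 0.304, 0.015])]
canister [(0.55, [0.566, 0.251, 0.201])]
crank_grip [(0.78, [0.57, 0.247, 0.2])]
dial_grip [(0.88, [0.6, 0.274, 0.217])]
large_hole [(0.85, [0.599, 0.275, 0.212])]
pour_lip [(0.75, [0.562, 0.251, 0.202])]
mug [(0.79, [0.542, 0.122, 0.048])]
horseshoe_12 [(0.7, [0.536, 0.506, 0.008])]
nut_1 []
```

View pics/top0.png

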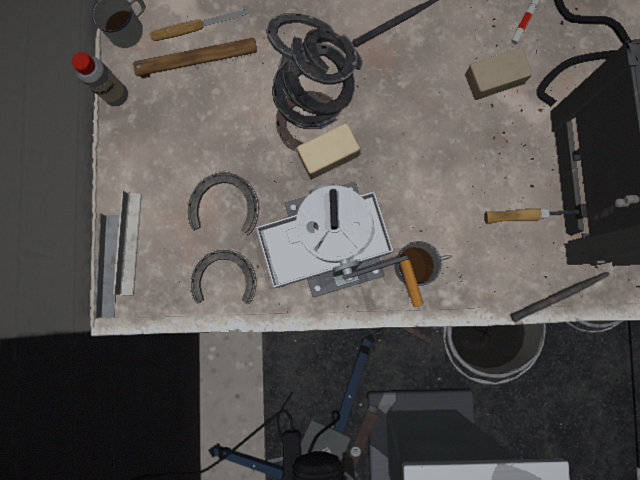

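View pics/scene0.png

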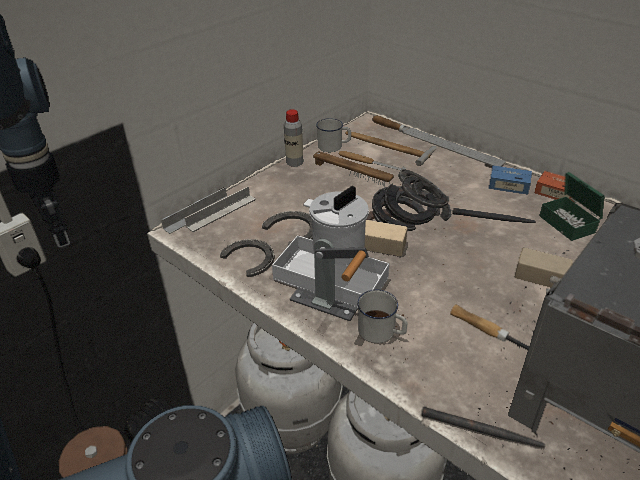

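Top view: the dial is centred near (336,222), with its bar running from (334,188) to (335,230). The handle runs from (404,262) to (418,304), above the mug at (418,262). I'll fit the stand pose and dial angle to the silhouettes.

```bash
cat >> h.py <<'E'
from scipy.optimize import minimize
def Rz(a): c,s=np.cos(a),np.sin(a); return np.array([[c,-s,0],[s,c,0],[0,0,1]])
S=4
def hullmask(c,pts,box):
    p=np.array([proj(c,q) for q in pts]); x0,y0,x1,y1=box
    m=np.zeros(((y1-y0)*S,(x1-x0)*S),np.uint8)
    p=((p-[x0-.5,y0-.5])*S-.5)
    cv2.fillConvexPoly(m,cv2.convexHull(np.round(p*16).astype(np.int32)),1,shift=4); return cv2.resize(m.astype(np.float32),(x1-x0,y1-y0),interpolation=cv2.INTER_AREA)
def handle(x,y,yaw,q=0):
    t=np.linspace(0,2*np.pi,16,endpoint=False); cy,cz=.1*np.sin(q-1.2),.155+.1*np.cos(q-1.2)
    return [Rz(yaw)@[X,cy+.009*np.cos(a),cz+.009*np.sin(a)]+[x,y,0] for X in(-.174,-.096) for a in t]
def bar(x,y,yaw,d):
    return [Rz(yaw)@Rz(d)@[X,Y,Z]+[x,y,0] for X in(-.006,.006) for Y in(.012,-.05) for Z in(.214,.244)]
def masks(c,n):
    im=c["pixels"]; h=cv2.cvtColor(im,cv2.COLOR_BGR2HSV)
    o=((h[...,0]>6)&(h[...,0]<22)&(h[...,1]>130)&(h[...,2]>90)).astype(np.float32)
    b=(im.max(2)<75).astype(np.float32); return o,b
BOX={"top":((396,252,430,312),(316,180,352,236)),"scene":((336,244,372,286),(328,180,360,214))}
def sub(m,b): return m[b[1]:b[3],b[0]:b[2]]
E
cat > fit.py <<'E'
from h import *
D=[]
for n in("top","scene"):
    c=optics.read_camera(n); o,b=masks(c,n); D.append((c,n,sub(o,BOX[n][0]),sub(b,BOX[n][1])))
    print(n,D[-1][2].sum(),D[-1][3].sum())
def cost(v,ds=D,full=False):
    x,y,yaw,d=v[0]/100,v[1]/100,v[2]/10,v[3]/10; r=[]
    for c,n,o,b in ds:
        r+= [abs(hullmask(c,handle(x,y,yaw),BOX[n][0])-o).sum()/o.sum(), abs(hullmask(c,bar(x,y,yaw,d),BOX[n][1])-b).sum()/b.sum()]
    return r if full else sum(r)
for ds in(D,D[:1],D[1:]):
    best=min((minimize(cost,[60+a,27.5,3.2,d],args=(ds,),method="Nelder-Mead",options=dict(initial_simplex=np.array([60+a,27.5,3.2,d])+np.vstack([np.zeros(4),np.eye(4)]))) for a in(-1,1) for d in(11,13,15)),key=lambda r:r.fun)
    print(np.round(best.x,2),best.fun,np.round(cost(best.x,D,True),2))
E
python3 fit.py
```

```text
top 472.0 280.0
scene 239.0 330.0
[59.92 28.2   2.6  13.23] 1.073163390159607 [0.17 0.26 0.44 0.21]
[59.74 28.22  2.67 12.88] 0.41096776723861694 [0.21 0.2  0.47 0.24]
[59.99 28.29  2.65 13.83] 0.6123954057693481 [0.15 0.52 0.41 0.2 ]
```

```bash
python3 -m pendant '[{"claw":1,"dx":0,"dy":0,"dz":6,"spin":0},{"claw":0.6,"dx":20,"dy":-14,"dz":8,"spin":8},{"claw":0.6,"dx":44.8,"dy":-32.4,"dz":8,"spin":14.7},{"claw":0.6,"dx":44.8,"dy":-32.4,"dz":8,"spin":14.7},{"claw":0.6,"dx":44.8,"dy":-32.4,"dz":8,"spin":14.7},{"claw":0.6,"dx":44.8,"dy":-32.4,"dz":8,"spin":14.7},{"claw":0.6,"dx":44.8,"dy":-32.4,"dz":8,"spin":14.7},{"claw":0.6,"dx":44.8,"dy":-32.4,"dz":8,"spin":14.7},{"claw":0.6,"dx":44.8,"dy":-32.4,"dz":8,"spin":14.7},{"claw":0.6,"dx":44.8,"dy":-32.4,"dz":8,"spin":14.7}]' 40
python3 -m pendant '[{"claw":0.6,"dx":0,"dy":0,"dz":0,"spin":0},{"claw":0.6,"dx":0,"dy":0,"dz":0,"spin":0}]'
python3 - <<'E'
from h import *
print(np.round(arm.get_obs()["orientation"],3).tolist())
c=optics.read_camera("scene"); cv2.imwrite("pics/s1.png",cv2.resize(c["pixels"][80:330,220:480],None,fx=2.2,fy=2.2))
E
```

```text
time_s: 2.45
tcp_pos: [0.6013, 0.2806, 0.3194]
orientation: [[-1.0, -0.011, 0.0], [-0.011, 1.0, 0.0], [-0.0, 0.0, -1.0]]
wrist_force: [0.9, 0.2, -0.1]
width: 0.601
gripper_force: 0.0
time_s: 2.7
tcp_pos: [0.5989, 0.2824, 0.3189]
orientation: [[-1.0, -0.011, -0.002], [-0.011, 1.0, 0.0], [0.002, 0.0, -1.0]]
wrist_force: [-0.0, -0.2, 0.9]
width: 0.601
gripper_force: 0.0
[[-1.0, -0.011, -0.002], [-0.011, 1.0, 0.0], [0.002, 0.0, -1.0]]
```

View pics/s1.png

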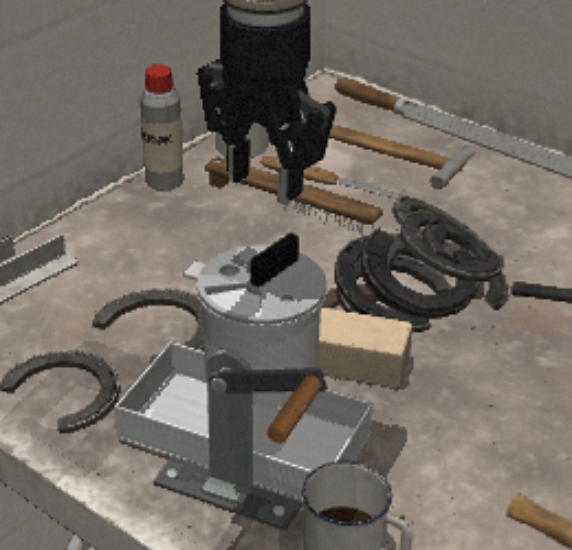

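The open fingers are directly above the bar, straddling it, with pads near (238,165) and (288,185) in the crop. Next I go down and grip.

```bash
python3 -m pendant '[{"claw":0.6,"dx":0,"dy":0,"dz":-5,"spin":0},{"claw":0.6,"dx":0,"dy":0,"dz":-9.2,"spin":0},{"claw":0.6,"dx":0,"dy":0,"dz":-9.2,"spin":0},{"claw":0,"dx":0,"dy":0,"dz":-9.2,"spin":0},{"claw":0,"dx":0,"dy":0,"dz":-9.2,"spin":0},{"claw":0,"dx":0,"dy":0,"dz":-9.2,"spin":0},{"claw":0,"dx":0,"dy":0,"dz":-9.2,"spin":0},{"claw":0,"dx":0,"dy":0,"dz":-9.2,"spin":0}]' 40
```

```text
time_s: 3.75
tcp_pos: [0.6006, 0.2825, 0.2301]
orientation: [[-1.0, -0.012, 0.004], [-0.012, 1.0, 0.001], [-0.004, 0.001, -1.0]]
wrist_force: [-1.1, -0.6, 5.9]
width: 0.13
gripper_force: 42.2
```

```bash
python3 -m pendant '[{"claw":0,"dx":0,"dy":0,"dz":0.2,"spin":-8},{"claw":0,"dx":0,"dy":0,"dz":0.2,"spin":-17},{"claw":0,"dx":0,"dy":0,"dz":0.2,"spin":-26},{"claw":0,"dx":0,"dy":0,"dz":0.2,"spin":-36},{"claw":0,"dx":0,"dy":0,"dz":0.2,"spin":-46},{"claw":0,"dx":0,"dy":0,"dz":0.2,"spin":-56},{"claw":0,"dx":0,"dy":0,"dz":0.2,"spin":-66},{"claw":0,"dx":0,"dy":0,"dz":0.2,"spin":-76},{"claw":0,"dx":0,"dy":0,"dz":0.2,"spin":-76},{"claw":0,"dx":0,"dy":0,"dz":0.2,"spin":-76}]' 40
python3 -m pendant '[{"claw":0.25,"dx":0,"dy":0,"dz":0,"spin":0},{"claw":0.5,"dx":0,"dy":0,"dz":0,"spin":0},{"claw":0.6,"dx":0,"dy":0,"dz":0,"spin":0},{"claw":0.6,"dx":0,"dy":0,"dz":6,"spin":0},{"claw":0.6,"dx":0,"dy":0,"dz":10,"spin":0},{"claw":0.6,"dx":-15,"dy":-12,"dz":10,"spin":0},{"claw":0.6,"dx":-15,"dy":-12,"dz":10,"spin":0},{"claw":0.6,"dx":-15,"dy":-12,"dz":10,"spin":0},{"claw":0.6,"dx":-15,"dy":-12,"dz":10,"spin":0}]'
python3 - <<'E'
from h import *
c=optics.read_camera("top"); cv2.imwrite("pics/t2.png",cv2.resize(c["pixels"][150:330,240:460],None,fx=3,fy=3))
cv2.imwrite("pics/s2.png",cv2.resize(optics.read_camera("scene")["pixels"][80:330,220:480],None,fx=2.2,fy=2.2))
E
```

```text
time_s: 5.0
tcp_pos: [0.5974, 0.2785, 0.2301]
orientation: [[-0.253, 0.967, -0.005], [0.967, 0.253, -0.008], [-0.006, -0.007, -1.0]]
wrist_force: [-6.4, -9.7, 4.0]
width: 0.13
gripper_force: 41.9
time_s: 6.12
tcp_pos: [0.4449, 0.161, 0.3289]
orientation: [[-0.252, 0.968, -0.004], [0.968, 0.252, -0.001], [0.001, -0.004, -1.0]]
wrist_force: [0.8, 0.4, 0.2]
width: 0.604
gripper_force: 0.0
```

View pics/t2.png

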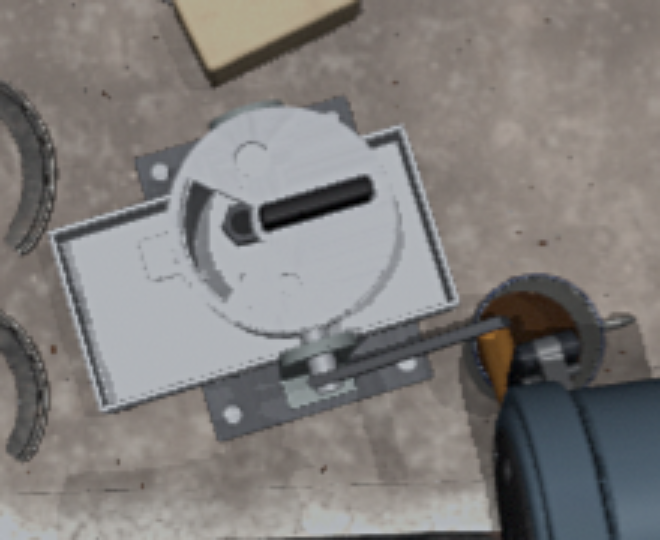

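The nut shows through the window, and the bar looks close to parallel with the tray. I'll measure the yaw from the tray rim and the dial angle from the bar.

```bash
python3 - <<'E'
from h import *
c=optics.read_camera("top")
K=[pix(c,(240+(u+.5)/3-.5,150+(v+.5)/3-.5),.05) for u,v in((52,235),(400,128),(457,303),(103,410))]
K=np.array(K);print(np.round(K,3).tolist(),K.mean(0))
for a,b in((0,1),(3,2),(2,1),(3,0)): d=K[b]-K[a];print(np.linalg.norm(d[:2]),np.degrees(np.arctan2(d[1],d[0])))
o,b=masks(c,"top"); 
box=(320,200,372,232); m=sub(b,box).copy()
# keep largest blob; drop window pixels left of bar
m[:, :int(326-320)]=0
n,l,st,_=cv2.connectedComponentsWithStats(m.astype(np.uint8)); 
k=1+np.argmax(st[1:,4]); m=(l==k).astype(np.float32); ys,xs=np.where(m); print(st[k])
w=np.ones_like(m); w[:,:10]=0
def cost(v):
    return (w*abs(hullmask(c,bar(v[0]/100,v[1]/100,0,v[2]/10),box)-m)).sum()
for s in(1.5,2.5,3.5):
    p=np.array([59.8,28.2,s]); r=minimize(cost,p,method="Nelder-Mead",options=dict(initial_simplex=p+np.vstack([np.zeros(3),np.eye(3)*.5])));print(r.x,np.degrees(r.x[2]/10),r.fun,m.sum())
E
```

```text
[[0.615, 0.43, 0.05], [0.677, 0.203, 0.05], [0.563, 0.172, 0.05], [0.501, 0.399, 0.05]] [0.58905776 0.30100482 0.05      ]
0.23498964529436717 -74.6068774708332
0.23579910222685213 -74.84500950687386
0.11891114379609906 15.538916403678444
0.11793181679497076 15.147850559013893
[  6   9  38  18 328]
[59.54709963 28.47887909  2.464779  ] 14.12214342374868 69.125 328.0
[59.53154407 28.44565543  2.44189612] 13.991034162317565 69.5625 328.0
[59.5364064  28.46528762  2.45121942] 14.044452720215384 69.25 328.0
```

View pics/s2.png

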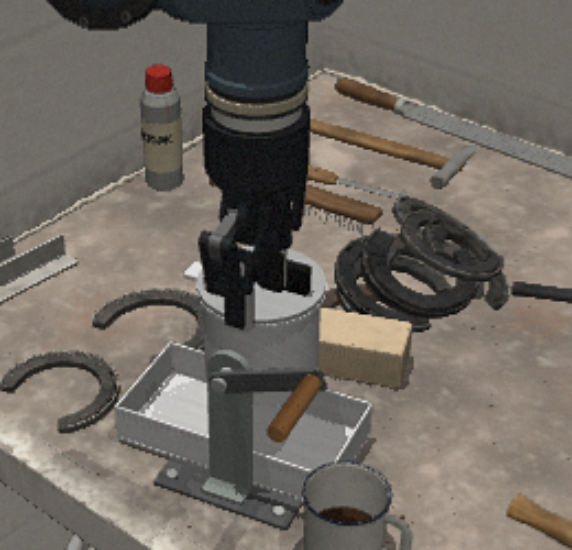

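The dial is within about 1° of zero (bar 14.1°, stand yaw about 15.1°). Next is the crank. I rotate the tool by 90°, go to the handle grip at about (0.489, 0.156, 0.191), and compute the arc table.

```bash
python3 -m pendant '[{"claw":0.6,"dx":1,"dy":0,"dz":0,"spin":10},{"claw":0.6,"dx":2,"dy":0,"dz":0,"spin":20},{"claw":0.6,"dx":4.4,"dy":-0.5,"dz":0,"spin":30},{"claw":0.6,"dx":4.4,"dy":-0.5,"dz":0,"spin":40},{"claw":0.6,"dx":4.4,"dy":-0.5,"dz":0,"spin":50},{"claw":0.6,"dx":4.4,"dy":-0.5,"dz":0,"spin":60},{"claw":0.6,"dx":4.4,"dy":-0.5,"dz":0,"spin":70},{"claw":0.6,"dx":4.4,"dy":-0.5,"dz":0,"spin":80},{"claw":0.6,"dx":4.4,"dy":-0.5,"dz":0,"spin":90.4},{"claw":0.6,"dx":4.4,"dy":-0.5,"dz":0,"spin":90.4}]' 25
python3 -m pendant '[{"claw":0.6,"dx":0,"dy":0,"dz":-6,"spin":0},{"claw":0.6,"dx":0,"dy":0,"dz":-9,"spin":0},{"claw":0.6,"dx":0,"dy":0,"dz":-9,"spin":0}]'
python3 - <<'E'
from h import *
o=arm.get_obs();print(o["q"])
for q in np.arange(0,2.56,.15):
    y=10*(np.sin(q-1.2)+np.sin(1.2)); z=10*(np.cos(q-1.2)-np.cos(1.2)); print(round(q,2),np.round([-y*.2588,y*.966,z],2))
c=optics.read_camera("scene"); cv2.imwrite("pics/s3.png",cv2.resize(c["pixels"][120:350,260:480],None,fx=2.5,fy=2.5))
E
```

```text
time_s: 7.52
tcp_pos: [0.4952, 0.1582, 0.3292]
orientation: [[-0.966, -0.259, 0.001], [-0.259, 0.966, 0.0], [-0.001, 0.0, -1.0]]
wrist_force: [0.3, -0.1, -0.5]
width: 0.601
gripper_force: 0.0
time_s: 7.9
tcp_pos: [0.4927, 0.1576, 0.2371]
orientation: [[-0.966, -0.258, -0.005], [-0.258, 0.966, -0.0], [0.005, 0.001, -1.0]]
wrist_force: [-0.2, -0.3, 0.2]
width: 0.596
gripper_force: 0.0
[ 5.34108299e+00  2.22370600e+01  9.73618166e+01  7.78806773e-03
  6.07069516e+01 -9.96190687e+01]
0.0 [-0.  0.  0.]
0.15 [-0.17  0.62  1.35]
0.3 [-0.38  1.44  2.59]
0.45 [-0.65  2.42  3.69]
0.6 [-0.95  3.55  4.63]
0.75 [-1.29  4.8   5.38]
0.9 [-1.65  6.15  5.93]
1.05 [-2.03  7.56  6.26]
1.2 [-2.41  9.    6.38]
1.35 [-2.8  10.45  6.26]
1.5 [-3.18 11.86  5.93]
1.65 [-3.54 13.21  5.38]
1.8 [-3.87 14.46  4.63]
1.95 [-4.18 15.59  3.69]
2.1 [-4.44 16.57  2.59]
2.25 [-4.66 17.38  1.35]
2.4 [-4.82 18.01  0.  ]
2.55 [-4.94 18.43 -1.43]
```

View pics/s3.png

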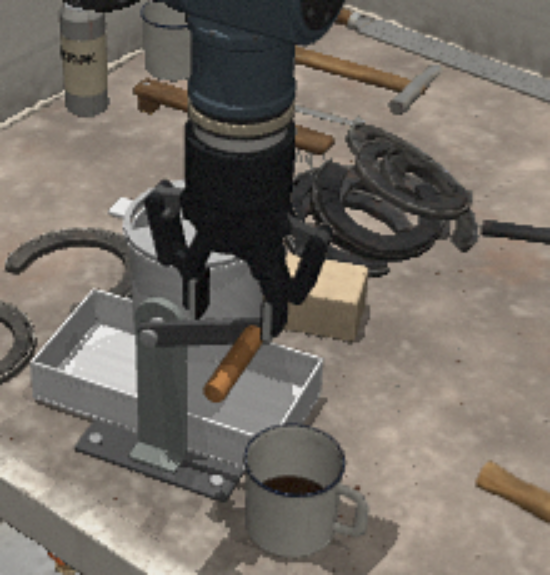

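The fingers straddle the handle, with tips near (197,315) and (272,335) and the handle from (250,340) to (215,390). Next I descend and pinch.

```bash
python3 -m pendant '[{"claw":0.6,"dx":-0.4,"dy":-0.1,"dz":-3,"spin":0},{"claw":0.6,"dx":-0.4,"dy":-0.1,"dz":-5.7,"spin":0},{"claw":0.6,"dx":-0.4,"dy":-0.1,"dz":-5.7,"spin":0},{"claw":0.1,"dx":-0.4,"dy":-0.1,"dz":-5.7,"spin":0},{"claw":0.1,"dx":-0.4,"dy":-0.1,"dz":-5.7,"spin":0},{"claw":0,"dx":-0.4,"dy":-0.1,"dz":-5.7,"spin":0},{"claw":0,"dx":-0.4,"dy":-0.1,"dz":-5.7,"spin":0}]' 25
```

```text
time_s: 8.82
tcp_pos: [0.4909, 0.1566, 0.1834]
orientation: [[-0.966, -0.26, 0.004], [-0.26, 0.966, 0.001], [-0.004, -0.0, -1.0]]
wrist_force: [1.6, 1.4, 2.5]
width: 0.203
gripper_force: 24.6
```

Gripped: 0.203 × 85 mm is about 17 mm, which matches the 18 mm bar. Now I swing up to q≈1.2, then check the forces.

```bash
python3 -m pendant '[{"claw":0,"dx":-0.17,"dy":0.62,"dz":1.35,"spin":0},{"claw":0,"dx":-0.38,"dy":1.44,"dz":2.59,"spin":0},{"claw":0,"dx":-0.65,"dy":2.42,"dz":3.69,"spin":0},{"claw":0,"dx":-0.95,"dy":3.55,"dz":4.63,"spin":0},{"claw":0,"dx":-1.29,"dy":4.8,"dz":5.38,"spin":0},{"claw":0,"dx":-1.65,"dy":6.15,"dz":5.93,"spin":0},{"claw":0,"dx":-2.03,"dy":7.56,"dz":6.26,"spin":0},{"claw":0,"dx":-2.41,"dy":9.0,"dz":6.38,"spin":0}]'
```

```text
time_s: 9.82
tcp_pos: [0.4671, 0.2441, 0.248]
orientation: [[-0.965, -0.261, 0.005], [-0.261, 0.965, -0.006], [-0.003, -0.007, -1.0]]
wrist_force: [2.9, -7.4, 4.3]
width: 0.199
gripper_force: 27.3
```

```bash
python3 -m pendant '[{"claw":0,"dx":-0.39,"dy":1.45,"dz":-0.12,"spin":0},{"claw":0,"dx":-0.77,"dy":2.86,"dz":-0.45,"spin":0},{"claw":0,"dx":-1.13,"dy":4.21,"dz":-1.0,"spin":0},{"claw":0,"dx":-1.46,"dy":5.46,"dz":-1.75,"spin":0},{"claw":0,"dx":-1.77,"dy":6.59,"dz":-2.69,"spin":0},{"claw":0,"dx":-2.03,"dy":7.57,"dz":-3.79,"spin":0},{"claw":0,"dx":-2.25,"dy":8.38,"dz":-5.03,"spin":0},{"claw":0,"dx":-2.41,"dy":9.01,"dz":-6.38,"spin":0},{"claw":0,"dx":-2.41,"dy":9.01,"dz":-6.38,"spin":0},{"claw":0,"dx":-2.41,"dy":9.01,"dz":-6.38,"spin":0}]'
python3 - <<'E'
from h import *
for n in("top","scene"):
    c=optics.read_camera(n); print(n,[(round(d["p"],2),np.round(cw(c,d["at"]),3).tolist()) for d in optics.recognise(n,"nut_1")])
    if n=="top": a=cv2.resize(c["pixels"][150:330,230:400],(400,424))
    else: b=cv2.resize(c["pixels"][150:330,240:410],(400,424))
cv2.imwrite("pics/p4.png",np.hstack([a,b]))
E
```

```text
time_s: 11.08
tcp_pos: [0.4416, 0.3365, 0.1808]
orientation: [[-0.966, -0.26, 0.0], [-0.26, 0.966, -0.0], [0.0, -0.0, -1.0]]
wrist_force: [4.1, -2.4, -3.0]
width: 0.197
gripper_force: 26.9
top []
scene [(0.49, [0.554, 0.331, 0.029])]
```

View pics/p4.png

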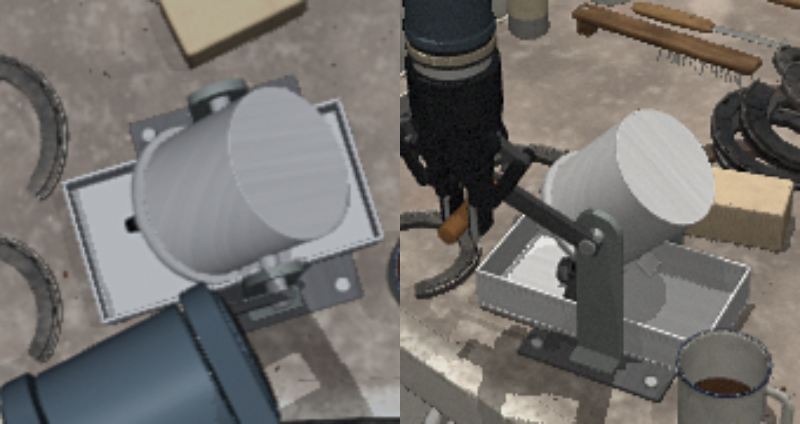

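At least one nut is in the tray, near (568,270) in the scene half. I'll rock it to shake out the rest.

```bash
python3 -m pendant '[{"claw":0,"dx":0.38,"dy":-1.44,"dz":2.59,"spin":0},{"claw":0,"dx":0.95,"dy":-3.55,"dz":4.63,"spin":0},{"claw":0,"dx":1.64,"dy":-6.15,"dz":5.93,"spin":0},{"claw":0,"dx":0.95,"dy":-3.55,"dz":4.63,"spin":0},{"claw":0,"dx":0.38,"dy":-1.44,"dz":2.59,"spin":0},{"claw":0,"dx":-0.03,"dy":0.12,"dz":-0.4,"spin":0},{"claw":0,"dx":-0.03,"dy":0.12,"dz":-0.4,"spin":0},{"claw":0,"dx":0,"dy":0,"dz":0,"spin":0}]'
python3 -m pendant '[{"claw":0,"dx":0.38,"dy":-1.44,"dz":2.59,"spin":0},{"claw":0,"dx":0.95,"dy":-3.55,"dz":4.63,"spin":0},{"claw":0,"dx":1.64,"dy":-6.15,"dz":5.93,"spin":0},{"claw":0,"dx":0.95,"dy":-3.55,"dz":4.63,"spin":0},{"claw":0,"dx":0.38,"dy":-1.44,"dz":2.59,"spin":0},{"claw":0,"dx":-0.03,"dy":0.12,"dz":-0.4,"spin":0},{"claw":0,"dx":-0.03,"dy":0.12,"dz":-0.4,"spin":0},{"claw":0,"dx":0,"dy":0,"dz":0,"spin":0}]'
python3 - <<'E'
from h import *
for n in("top","scene"):
    c=optics.read_camera(n); print(n,[(round(d["p"],2),np.round(cw(c,d["at"]),3).tolist()) for d in optics.recognise(n,"nut_1")])
    if n=="top": a=cv2.resize(c["pixels"][180:300,250:350],(400,480))
    else: b=cv2.resize(c["pixels"][210:310,265:365],(400,480))
cv2.imwrite("pics/p5.png",np.hstack([a,b]))
E
```

```text
time_s: 12.28
tcp_pos: [0.4412, 0.3376, 0.1806]
orientation: [[-0.966, -0.259, -0.001], [-0.259, 0.966, 0.002], [0.0, 0.002, -1.0]]
wrist_force: [4.4, 1.5, -6.6]
width: 0.198
gripper_force: 25.5
time_s: 13.28
tcp_pos: [0.4413, 0.3374, 0.1817]
orientation: [[-0.966, -0.259, -0.0], [-0.259, 0.966, 0.002], [-0.0, 0.002, -1.0]]
wrist_force: [5.1, 2.4, -7.5]
width: 0.194
gripper_force: 25.5
top []
scene [(0.61, [0.557, 0.332, 0.027]), (0.53, [0.578, 0.358, 0.031])]
```

View pics/p5.png

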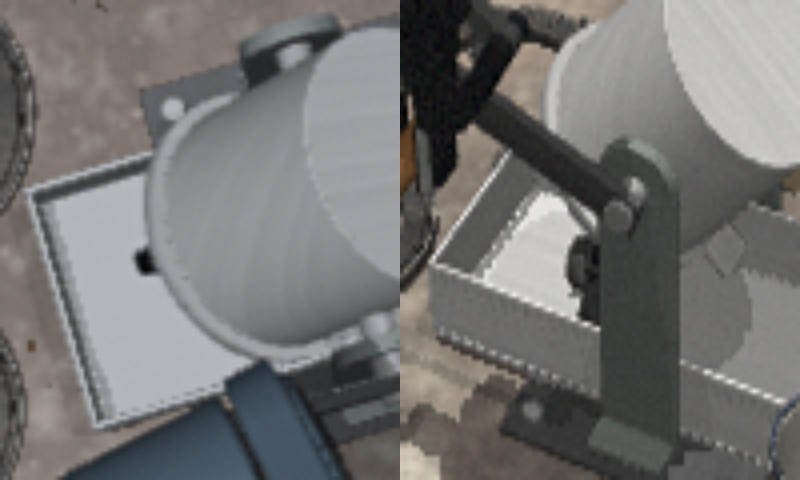

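```bash
python3 -m pendant '[{"claw":0,"dx":0.16,"dy":-0.63,"dz":1.35,"spin":0},{"claw":0,"dx":0.38,"dy":-1.44,"dz":2.59,"spin":0},{"claw":0,"dx":0.64,"dy":-2.42,"dz":3.69,"spin":0},{"claw":0,"dx":0.95,"dy":-3.55,"dz":4.63,"spin":0},{"claw":0,"dx":1.28,"dy":-4.8,"dz":5.38,"spin":0},{"claw":0,"dx":1.64,"dy":-6.15,"dz":5.93,"spin":0},{"claw":0,"dx":2.02,"dy":-7.56,"dz":6.26,"spin":0},{"claw":0,"dx":2.41,"dy":-9.01,"dz":6.38,"spin":0}]'
python3 - <<'E'
from h import *
for n in("top","scene"):
    c=optics.read_camera(n); print(n,[(round(d["p"],2),np.round(cw(c,d["at"]),3).tolist()) for d in optics.recognise(n,"nut_1")])
    if n=="top": a=cv2.resize(c["pixels"][180:300,250:350],(400,480))
    else: b=cv2.resize(c["pixels"][210:310,265:365],(400,480))
cv2.imwrite("pics/p6.png",np.hstack([a,b]))
E
```

```text
time_s: 14.48
tcp_pos: [0.4652, 0.2494, 0.2497]
orientation: [[-0.966, -0.259, 0.003], [-0.259, 0.966, 0.008], [-0.005, 0.007, -1.0]]
wrist_force: [-0.0, 7.5, 4.1]
width: 0.199
gripper_force: 27.3
top []
scene [(0.42, [0.58, 0.357, 0.03]), (0.2, [0.559, 0.25, 0.193])]
```

View pics/p6.png

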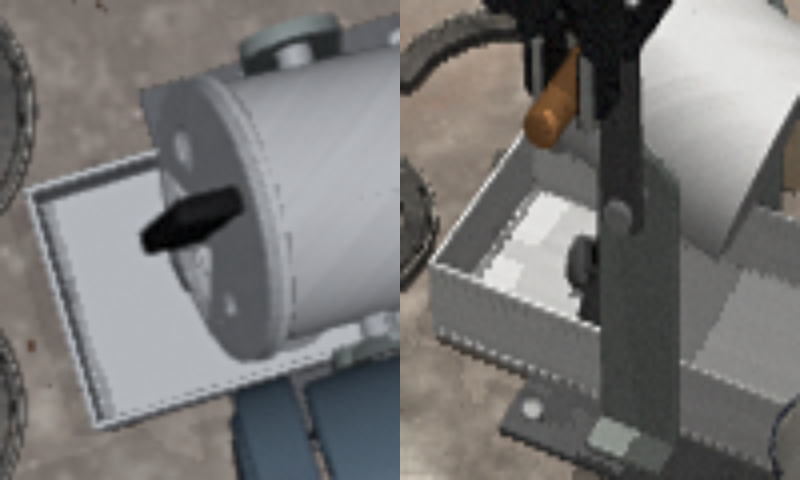

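The post hides the nut pile, so I can't count it. I'll do one more long swing with short shakes at the stop before returning.

```bash
python3 -m pendant '[{"claw":0,"dx":-0.51,"dy":1.92,"dz":-0.2,"spin":0},{"claw":0,"dx":-1.01,"dy":3.76,"dz":-0.79,"spin":0},{"claw":0,"dx":-1.46,"dy":5.45,"dz":-1.75,"spin":0},{"claw":0,"dx":-1.86,"dy":6.93,"dz":-3.03,"spin":0},{"claw":0,"dx":-2.18,"dy":8.13,"dz":-4.6,"spin":0},{"claw":0,"dx":-2.46,"dy":9.17,"dz":-6.85,"spin":0},{"claw":0,"dx":-2.46,"dy":9.17,"dz":-6.85,"spin":0},{"claw":0,"dx":-2.03,"dy":7.57,"dz":-3.79,"spin":0},{"claw":0,"dx":-2.46,"dy":9.17,"dz":-6.85,"spin":0},{"claw":0,"dx":-2.46,"dy":9.17,"dz":-6.85,"spin":0}]'
python3 -m pendant '[{"claw":0,"dx":0.43,"dy":-1.6,"dz":3.06,"spin":0},{"claw":0,"dx":0,"dy":0,"dz":0,"spin":0},{"claw":0,"dx":0.43,"dy":-1.6,"dz":3.06,"spin":0},{"claw":0,"dx":0,"dy":0,"dz":0,"spin":0},{"claw":0,"dx":0,"dy":0,"dz":0,"spin":0},{"claw":0,"dx":0.43,"dy":-1.6,"dz":3.06,"spin":0},{"claw":0,"dx":1.0,"dy":-3.72,"dz":5.1,"spin":0},{"claw":0,"dx":1.69,"dy":-6.31,"dz":6.4,"spin":0},{"claw":0,"dx":2.08,"dy":-7.73,"dz":6.74,"spin":0},{"claw":0,"dx":2.46,"dy":-9.17,"dz":6.85,"spin":0}]'
python3 -m pendant '[{"claw":0,"dx":0.38,"dy":-1.44,"dz":-0.12,"spin":0},{"claw":0,"dx":0.76,"dy":-2.85,"dz":-0.45,"spin":0},{"claw":0,"dx":1.12,"dy":-4.2,"dz":-1.0,"spin":0},{"claw":0,"dx":1.46,"dy":-5.45,"dz":-1.75,"spin":0},{"claw":0,"dx":1.76,"dy":-6.58,"dz":-2.69,"spin":0},{"claw":0,"dx":2.03,"dy":-7.56,"dz":-3.79,"spin":0},{"claw":0,"dx":2.24,"dy":-8.38,"dz":-5.03,"spin":0},{"claw":0,"dx":2.41,"dy":-9.0,"dz":-6.38,"spin":0},{"claw":0,"dx":2.46,"dy":-9.17,"dz":-6.85,"spin":0},{"claw":0,"dx":2.46,"dy":-9.17,"dz":-6.85,"spin":0}]'
python3 - <<'E'
from h import *
for n in("top","scene"):
    c=optics.read_camera(n); print(n,[(round(d["p"],2),np.round(cw(c,d["at"]),3).tolist()) for d in optics.recognise(n,"nut_1")])
    if n=="top": a=cv2.resize(c["pixels"][180:280,250:350],(400,400),interpolation=cv2.INTER_CUBIC)
    else: b=cv2.resize(c["pixels"][190:290,270:370],(400,400),interpolation=cv2.INTER_CUBIC)
cv2.imwrite("pics/p7.png",np.hstack([a,b]))
E
```

```text
time_s: 15.92
tcp_pos: [0.4403, 0.339, 0.1756]
orientation: [[-0.966, -0.26, -0.001], [-0.26, 0.966, 0.001], [0.001, 0.001, -1.0]]
wrist_force: [3.6, 1.5, -2.5]
width: 0.198
gripper_force: 27.5
time_s: 17.18
tcp_pos: [0.4643, 0.2503, 0.2493]
orientation: [[-0.966, -0.258, 0.0], [-0.258, 0.966, 0.01], [-0.003, 0.01, -1.0]]
wrist_force: [-2.2, 7.3, 11.9]
width: 0.201
gripper_force: 29.7
time_s: 18.42
tcp_pos: [0.4895, 0.1562, 0.1772]
orientation: [[-0.966, -0.258, -0.001], [-0.258, 0.966, 0.004], [0.0, 0.004, -1.0]]
wrist_force: [2.6, 5.7, -0.0]
width: 0.195
gripper_force: 34.3
top [(0.47, [0.557, 0.327, 0.031])]
scene [(0.51, [0.537, 0.507, 0.006])]
```

View pics/p7.png

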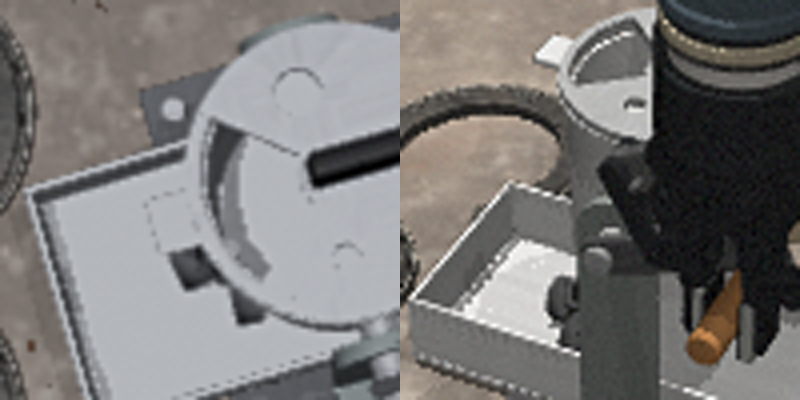

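The window shows no nut on the pour-side floor, and tray nuts peek out at (190,270) and (248,305). To check the canister is empty, I'll tilt to about 0.75 so any leftover nut slides under the window. Then I ease back and look in at 0.3 and when upright.

```bash
python3 -m pendant '[{"claw":0,"dx":-0.22,"dy":0.79,"dz":1.82,"spin":0},{"claw":0,"dx":-0.43,"dy":1.61,"dz":3.06,"spin":0},{"claw":0,"dx":-0.7,"dy":2.59,"dz":4.16,"spin":0},{"claw":0,"dx":-1.0,"dy":3.72,"dz":5.1,"spin":0},{"claw":0,"dx":-1.34,"dy":4.97,"dz":5.85,"spin":0},{"claw":0,"dx":-1.34,"dy":4.97,"dz":5.85,"spin":0},{"claw":0,"dx":-1.34,"dy":4.97,"dz":5.85,"spin":0},{"claw":0,"dx":-1.34,"dy":4.97,"dz":5.85,"spin":0},{"claw":0,"dx":-1.0,"dy":3.72,"dz":5.1,"spin":0},{"claw":0,"dx":-0.7,"dy":2.59,"dz":4.16,"spin":0}]'
cat > im.py <<'E'
from h import *
import sys
c=optics.read_camera("top"); cv2.imwrite(sys.argv[1]+".png",cv2.resize(c["pixels"][180:280,250:350],(400,400),interpolation=cv2.INTER_CUBIC))
E
python3 im.py /tmp/a
python3 -m pendant '[{"claw":0,"dx":0.27,"dy":-0.98,"dz":-1.1,"spin":0},{"claw":0,"dx":0.48,"dy":-1.8,"dz":-2.34,"spin":0},{"claw":0,"dx":0.65,"dy":-2.42,"dz":-3.69,"spin":0},{"claw":0,"dx":0.7,"dy":-2.59,"dz":-4.16,"spin":0},{"claw":0,"dx":0.7,"dy":-2.59,"dz":-4.16,"spin":0}]'
python3 im.py /tmp/b
python3 -c "
import cv2,numpy as np
cv2.imwrite('pics/p8.png',np.hstack([cv2.imread('/tmp/a.png'),cv2.imread('/tmp/b.png')]))"
```

```text
time_s: 19.88
tcp_pos: [0.4824, 0.1823, 0.2201]
orientation: [[-0.966, -0.258, -0.0], [-0.258, 0.966, 0.005], [-0.001, 0.005, -1.0]]
wrist_force: [-0.1, 8.1, 2.9]
width: 0.202
gripper_force: 31.3
time_s: 20.55
tcp_pos: [0.4894, 0.1561, 0.1783]
orientation: [[-0.966, -0.259, -0.001], [-0.259, 0.966, 0.003], [-0.0, 0.003, -1.0]]
wrist_force: [-1.2, 6.1, 8.8]
width: 0.197
gripper_force: 34.1
```

View pics/p8.png

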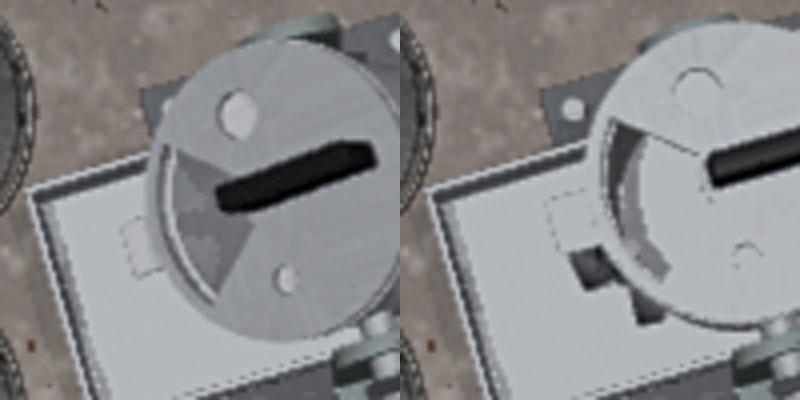

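Both looks through the window, tilted and upright, show an empty, bright floor, so all four nuts are out. The canister is pressed against its upright stop. Now I release and back off.

```bash
python3 -m pendant '[{"claw":0.3,"dx":0,"dy":0,"dz":0,"spin":0},{"claw":0.6,"dx":0,"dy":0,"dz":0,"spin":0},{"claw":0.6,"dx":0,"dy":0,"dz":0,"spin":0},{"claw":0.6,"dx":0,"dy":0,"dz":0,"spin":0},{"claw":0.6,"dx":0,"dy":0,"dz":5,"spin":0},{"claw":0.6,"dx":0,"dy":0,"dz":10,"spin":0},{"claw":0.6,"dx":0,"dy":0,"dz":16,"spin":0},{"claw":0.6,"dx":-5,"dy":-6,"dz":18,"spin":0},{"claw":0.6,"dx":-8,"dy":-12,"dz":18,"spin":0},{"claw":0.6,"dx":-8,"dy":-16,"dz":18,"spin":0}]'
python3 -m pendant '[{"claw":0.6,"dx":0,"dy":0,"dz":0,"spin":0},{"claw":0.6,"dx":0,"dy":-6,"dz":0,"spin":0},{"claw":0.6,"dx":0,"dy":-12,"dz":0,"spin":0},{"claw":0.6,"dx":0,"dy":-12,"dz":0,"spin":0},{"claw":0.6,"dx":0,"dy":-12,"dz":0,"spin":0}]'
python3 - <<'E'
from h import *
a=optics.read_camera("top")["pixels"]; b=optics.read_camera("scene")["pixels"]
cv2.imwrite("pics/p9.png",np.hstack([cv2.resize(a[160:330,180:440],(390,255)) ,cv2.resize(b[160:330,220:480],(390,255))]))
c=optics.read_camera("top"); o,m=masks(c,"top"); h=sub(o,BOX["top"][0])
def cost(q): return abs(hullmask(c,handle(.598,.282,.262,q),BOX["top"][0])-h).sum()/h.sum()
print([(q,round(float(cost(q)),2)) for q in(0,.05,.1,.15,.2)])
E
python3 fit.py 2>/dev/null | head -2
```

```text
time_s: 21.85
tcp_pos: [0.408, -0.006, 0.3581]
orientation: [[-0.965, -0.262, 0.001], [-0.262, 0.965, -0.0], [-0.001, -0.001, -1.0]]
wrist_force: [0.5, -0.8, 0.4]
width: 0.604
gripper_force: 0.0
time_s: 22.48
tcp_pos: [0.4098, -0.1243, 0.3572]
orientation: [[-0.966, -0.26, -0.001], [-0.26, 0.966, 0.002], [0.001, 0.002, -1.0]]
wrist_force: [0.2, 0.4, -0.2]
width: 0.602
gripper_force: 0.0
[(0, 0.2), (0.05, 0.24), (0.1, 0.4), (0.15, 0.6), (0.2, 0.85)]
top 474.0 220.0
scene 287.0 372.0
```

View pics/p9.png

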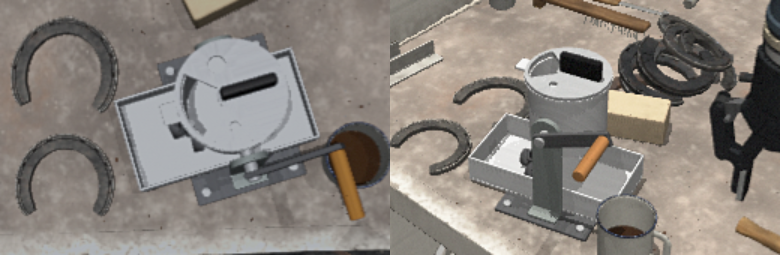

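The canister is upright (handle fit at q≈0) and the dial's window is at the lip. The nuts are in the tray, the mug and horseshoes have not moved, and the arm is clear.

```bash
python3 -c "
from bench import arm
print(arm.finish_job())"
```

```text
the job is handed in; nothing more can be done
None
```

I handed the job in at about 22.5 s: dial on the largest hole, canister back upright and released, mug and horseshoes unmoved; I take all four nuts to be in the tray because the canister looked empty through the window, but I could not count them one by one.

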